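Stamp the print record card

ROBOT

A 6-joint arm with a two-finger parallel gripper is mounted at the origin on the work surface. World frame = base frame: x ahead of the robot, y to its left, z up, the work surface at z = 0. Lengths are in m, angles in rad, forces in N, time in s.
With the tool pointing down it reaches from about 0.35 to 0.875 m from the base axis. Payload 15.5 kg.
Tool frame: the origin (TCP) lies at the centre of the arm's flange, where the gripper is bolted on; the fingertips stand 173 mm ahead of it and the grasp point (between the pads) lies 155 mm ahead of it (env.grasp_offset is the z of the grasp point in the tool frame, in m); z points along the fingers, y is the direction in which the jaws open and shut (so a half turn about z gives the same grasp; the last joint's range is limited). The gripper opens to 85 mm and grips with 20 to 120 N. Pads are 22 mm wide; open, the fingers measure 114 mm over their backs; the gripper's body (76 mm by 85 mm) begins 54 mm behind the grasp point. The pads swing forward as they close: fully open they stand 13 mm farther back than shut.
Start: joints at [1.135, 0.494, 1.345, -0, 1.302, -0.096], TCP at [0.208, 0.589, 0.405] pointing down, gripper open.
Joint ranges: [-2.91, 2.91], [-0.82, 2.16], [0.22, 2.67], [-1.22, 4.37], [0.12, 2.79], [-3.08, 3.08]. Speed limits (rad/s): [1.89, 1.89, 2.57, 3.01, 3.01, 3.01].

INTERFACE

Orientations are given as a unit quaternion [w, x, y, z].
In Python, from rig import env, camera, camera_params, spot_in, mark_of gives the robot as it stands. The module is installed in compiled form; this text tells all that it offers.
- The arm moves only by the tool carry_out, never from a script. Its argument "targets" is a list of rows, each an object of numbers: "tx", "ty", "tz": the shift along the tool's x, y, z in mm; "wx", "wy", "wz": the turn, a rotation vector about the tool's x, y, z in degrees. A call has 1 to 10 rows; each row is the pose to reach, as a shift and turn from the pose commanded when the call began, along the tool's axes at that moment; what a row does not reach only later rows make up. A row lasts 1/8 s, in which the tool goes at most 62.5 mm and 10.7 degrees, less where a joint would pass 70% of its speed; a pose out of reach is approached as far as the arm can. A call with a gripper value outside its range is refused whole. "gripper" is the opening in per cent of the stroke, from 0 (shut) to 100 (fully open), set as the call begins (left out, the last holds). The fingers move at their own pace and stop on an object; "newtons" is the grip in N (left out, the last holds). Time passes only in rows, so rows that repeat a pose let the fingers close. It gives the time, the measured TCP pose, the force and the opening at its end, in the units of the state.
- env.sense(): the state, without advancing time (a new reading comes with each control period).
- camera(name): name is "side" or "top" or "wrist"; returns the picture (480x640x3 uint8, red, green, blue); there is no depth.
- camera_params(name): a dict with "fx", "fy", "cx", "cy" (pixels), "position" and "orientation" of the camera in the world; the wrist camera has in their place "mount" (4x4, takes a point from camera to tool coordinates, whose origin is the TCP and whose axes are the flange's). Camera axes: x right, y down, z forward; pixel columns grow to the right and rows downward; lengths in m; the calibration is good to about 2 mm. A picture is of the moment at which its call begins: read the wrist's pose just before it. camera_params takes no time and is no camera call.
- env.job_done(): hands the job in, once; it reports no verdict.
Trained networks look in the newest picture that a camera, given by its name, has taken for a name from the list of things; names that differ only in an ending like _2 or _b are one class to them, and where a whole thing is asked for, a point or a joint stands for the part that bears it (a point fixed in the world has none). Each returns a list of dicts, best first, with "confidence" (0 to 1); they miss things now and then, are a little off and sometimes report something else, mostly with a low value. They report only what shows in the picture. A call takes as long as a camera call. They do not tell look-alikes from the thing itself.
- spot_in(camera, query): "xyz" ([x, y, z] in m, in world coordinates, good to about 4 mm: the middle of the surface that is visible of it).
- mark_of(camera, query): "xyz" ([x, y, z] in m, in world coordinates, good to about 4 mm: a listed point, or the origin of a listed thing).
The state is a dict: "t": time; "q": joint angles; "qvel": joint speeds; "joint_torque": joint torques, N m; "tool_pos": TCP position; "ee_rot": TCP orientation; "ft_force": force on the tool from outside, world axes, zero at the start; "wrist_torque": the same for the moment, N m; "gripper_width": finger opening in m.
Only numpy, scipy, OpenCV 4.12 (cv2) and the standard library are available. Lean on these libraries where they do the work, as an engineer would, in place of code of your own. Each camera call takes 0.05 s, during which the arm holds its last target. There are 200 camera calls.

TASK

Put the studio's mark on the print record card: take the square-footed spring stamp out of the wooden tray and stand it on the card, its foot wholly inside the printed square and parallel to it, its front towards the card's bottom edge. Press its handle right down to the stop for a moment, pressing nowhere but in the square, then let it spring up and stand the stamp upright back in the tray beside the round one, handle up. Leave the round stamp and the other things on the table as they are.

Things in the scene. Friction and masses are not known exactly. Their poses are not given: they have to be found in the camera images.
- square_stamp: Steel frame of the square spring stamp (the one to use), 0.2 to 0.33 kg. Foot ring 46 x 46 mm, cheeks at +y and -y, bridge 30 (x) x 44 (y) mm with its top 64 mm above the foot; over it a spring and the black handle, 130 mm tall in all. Origin: centre of the foot's underside, z up, front = -x. Starts upright in the tray, left or right of the round one, front within 35 degrees of facing the robot.
- square_stamp_head (a joint): Plunger of the square stamp: m the handle is pressed down relative to the frame, 0 = up (at rest, and when lifted by the handle), 0.016 = on its stop. A spring pushes it up: about 4 N to start it, 12 N at the stop (500 N/m).
- square_stamp_handle (a point): Centre of the top of its handle, moves with the plunger. Handle: upright black oblong, 30 mm thick along x with flat sides, 56 mm along y with round ends, from 86 to 130 mm above the foot (top 4 mm stepped in), white strip on top towards the front. Held by its flat sides from above, also while stamping; the 22 mm gap down to the bridge shuts to 6 mm, so keep fingers above the handle's underside.
- stamp_front (a point): Middle of the lower front edge of the square stamp's foot (23 mm to -x of its origin).
- round_stamp: The round spring hand stamp, standing in the tray about 88 mm from the square one; not to be used. Same steel frame, but a round foot 46 mm across and a round ball handle 37 mm across, 130 mm tall. Origin: centre of the foot's underside.
- round_stamp_head (a joint): Plunger of the round stamp, m pressed down, 0 = up; leave it up.
- tray: Shallow open wooden tray, fixed, 102 (x) x 186 (y) mm outside, 18 mm high, walls 6 mm, inner floor 6 mm above the table. Origin: centre of its underside. The stamps stand in it side by side along y, about 44 mm either side of its middle. It lies left or right of the robot's centre line, the card pad on the other side.
- card_pad: Pad of white A5 cards, fixed, 210 (x) x 148 (y) mm, 8 mm thick. Printed on top: at the head (+x) a dark leaf linocut and ruled lines, at the foot (-x) two empty outlines side by side, a square on the right (-y), a circle on the left (+y). Origin: centre of its underside. The card's bottom edge is its -x edge, within 20 degrees of facing the robot.
- print_square (a point): Centre of the printed square on the card's surface, 8 mm above the table; 60 x 60 mm inside its thin dark outline; 56 mm to -x and 36 mm to -y of the pad's origin. x and y along the pad's x and y, so the card's bottom edge is to -x.
- gouge: Red-handled lino gouge, 122 mm long, 26 mm high, loose, on the table between tray and pad; origin on its underside where handle meets shaft. Bystander.
- tape: Roll of tape lying flat, 72 mm across, 24 mm high, loose; origin centre of underside. Bystander.
- lino_block: Small piece of carved lino on a plywood block, 45 (x) x 60 (y) mm, 22 mm high, loose, between tray and pad on the robot's side; origin centre of underside. Bystander.
Things that resemble listed ones, but are neither listed nor needed, are in the scene too. What is shaped like the square_stamp but pink is not meant.

How it is judged:
By the outcome, as a careful person would: the job done as asked, in the order asked, and still so for the second after the job is handed in, with the robot touching nothing.
It also fails if it takes over 53 s, if anything falls off the work surface, if the arm or the gripper's body presses on something with over 40 N, if the wrist force passes 120 N, or if a joint passes its speed limit or range.

## Working session

There is one attempt and no reset: what is moved stays moved. The work goes in short steps, Python scripts to look and compute and a tool call to move; the robot and the scene stay as the last step left them, time stands still between calls to the robot, and variables do not carry over. Pictures are saved under pics/ and viewed, about 8 in all and at most 12, crops included, and the job is handed in when it is done.

Besides the shell and the picture viewer there is one more tool, called after "Emit:" as name(argument=value, ...) on one line, values as JSON. carry_out: Moves the arm, as the interface text tells. Its arguments: {"type":"object","properties":{"targets":{"type":"array","items":{"type":"object","properties":{"tx":{"type":"number"},"ty":{"type":"number"},"tz":{"type":"number"},"wx":{"type":"number"},"wy":{"type":"number"},"wz":{"type":"number"}}}},"gripper":{"type":"number"},"newtons":{"type":"number"}},"required":["targets"]}

```bash
mkdir -p pics; ls; cat > h.py <<'E'
import numpy as np, cv2
from rig import env, camera, camera_params, spot_in, mark_of
from scipy.spatial.transform import Rotation as R
def rot(q): return R.from_quat([q[1],q[2],q[3],q[0]])
def pose(name):
    p=camera_params(name)
    if 'mount' in p:
        s=env.sense(); M=np.array(p['mount']); r=rot(s['ee_rot']).as_matrix()
        return p, r@M[:3,:3], r@M[:3,3]+np.array(s['tool_pos'])
    return p, rot(p['orientation']).as_matrix(), np.array(p['position'])
def back(P,uv,z):
    p,r,t=P; d=r@np.array([(uv[0]-p['cx'])/p['fx'],(uv[1]-p['cy'])/p['fy'],1.]); return t+d*(z-t[2])/d[2]
def proj(P,X):
    p,r,t=P; c=r.T@(np.array(X)-t); return np.array([c[0]/c[2]*p['fx']+p['cx'],c[1]/c[2]*p['fy']+p['cy']])
def save(n,im): cv2.imwrite('pics/'+n,im[:,:,::-1])
E
python3 - <<'E'
from h import *
np.set_printoptions(precision=4,suppress=True)
print(env.sense())
for c in ['top','side']:
    save(c+'0.png',camera(c)); print(c,camera_params(c))
for c in ['top']:
  for q in ['square_stamp','square_stamp_handle','stamp_front','round_stamp','tray','card_pad','print_square','gouge','tape','lino_block']:
    print(c,q,[(np.round(d['xyz'],4),round(d['confidence'],2)) for d in mark_of(c,q)])
E
```

```text
pics
{'t': 0.0, 'q': array([ 1.1355,  0.4942,  1.3461, -0.    ,  1.3025, -0.0955]), 'qvel': array([-0.0006,  0.001 ,  0.0011,  0.0001, -0.0022,  0.0001]), 'joint_torque': array([  0.0005, -88.2179, -38.3855,  -0.    ,   0.0101,   0.    ]), 'tool_pos': array([0.2082, 0.5891, 0.4041]), 'ee_rot': array([-0.0002,  0.1691,  0.9856, -0.0006]), 'ft_force': array([ 0.226 , -1.0524,  1.2822]), 'wrist_torque': array([-0.0094, -0.0344, -0.0236]), 'gripper_width': 0.08542769368940054}
top {'fx': 531.6618654005101, 'fy': 531.6618654005101, 'cx': 321.04126585526694, 'cy': 230.86008125036884, 'position': array([ 0.4842, -0.0265,  0.9989]), 'orientation': array([ 0.0469, -0.7011,  0.7111, -0.0225])}
side {'fx': 611.8273139997685, 'fy': 611.8273139997685, 'cx': 315.84514419978007, 'cy': 238.30986934948834, 'position': array([ 0.2142, -0.8459,  0.6945]), 'orientation': array([-0.4736,  0.8571, -0.1789,  0.0951])}
top square_stamp [(array([0.5639, 0.1911, 0.0112]), 0.91), (array([ 0.4186,  0.2224, -0.0011]), 0.87)]
top square_stamp_handle [(array([0.4206, 0.2205, 0.1292]), 0.67), (array([0.5638, 0.1945, 0.1379]), 0.66), (array([0.7171, 0.1927, 0.1307]), 0.66)]
top stamp_front [(array([ 0.7107,  0.2093, -0.0001]), 0.82), (array([0.5469, 0.1964, 0.0046]), 0.71), (array([ 0.3972,  0.2093, -0.0015]), 0.62)]
top round_stamp [(array([0.5878, 0.282 , 0.0022]), 0.64)]
top tray [(array([0.5778, 0.2331, 0.0032]), 0.61), (array([0.5863, 0.2789, 0.0045]), 0.47), (array([0.5678, 0.1921, 0.0056]), 0.43)]
top card_pad [(array([ 0.5888, -0.2135,  0.0004]), 0.84), (array([ 0.5512, -0.005 , -0.0015]), 0.61), (array([ 0.4286, -0.0073,  0.0009]), 0.59)]
top print_square [(array([ 0.5289, -0.2497,  0.0101]), 0.6)]
top gouge [(array([ 0.5551, -0.0054,  0.0009]), 0.98), (array([ 0.4254, -0.0047,  0.0043]), 0.24)]
top tape [(array([0.6708, 0.0079, 0.0007]), 0.65)]
top lino_block [(array([ 0.4282, -0.0065, -0.0001]), 0.93)]
```

View pics/top0.png

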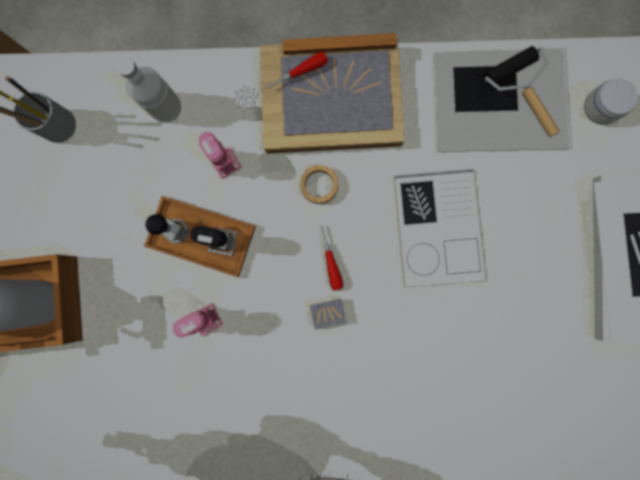

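View pics/side0.png

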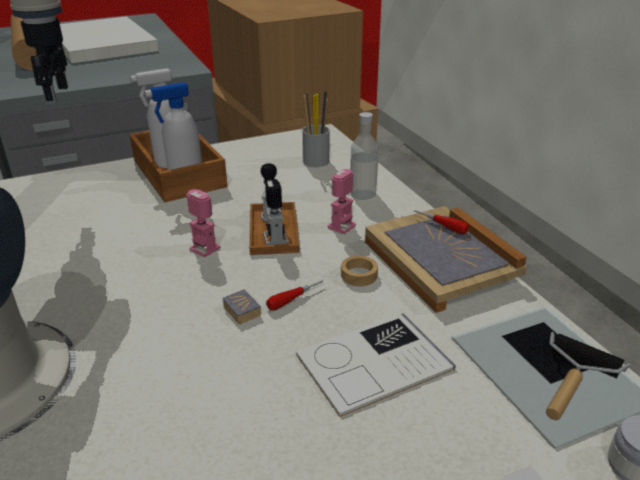

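The top view shows the square stamp with its oblong black handle at about (210,236) and the round one at (157,225), both in the tray. The pink decoys are at (215,155) and (197,320), and the card's square is at (462,256). The side view agrees. Next I'll hover over the stamp.

```bash
cat >> h.py <<'E'
np.set_printoptions(precision=4,suppress=True)
def to(pos,yaw_y):
    """shift/turn (mm, deg) to TCP pos with tool down and tool y at heading yaw_y deg (mod 180)"""
    s=env.sense(); A=rot(s['ee_rot']); y=A.as_matrix()[:,1]
    cur=np.degrees(np.arctan2(y[1],y[0])); yaw_y=cur+(yaw_y-cur+90)%180-90
    a=np.radians(yaw_y); Y=np.array([np.cos(a),np.sin(a),0]); Z=np.array([0,0,-1.]); X=np.cross(Y,Z)
    T=R.from_matrix(np.c_[X,Y,Z])
    print('cur yaw',cur,'t',A.inv().apply(np.array(pos)-s['tool_pos'])*1000,'w',(A.inv()*T).as_rotvec(degrees=True))
E
python3 - <<'E'
from h import *
print(camera_params('wrist'))
to([0.52,0.20,0.45],-15)
E
```

```text
{'fx': 415.84007005268256, 'fy': 415.84007005268256, 'cx': 324.17192578091704, 'cy': 239.95910537554735, 'mount': array([[ 0.0004, -0.9542, -0.2993,  0.076 ],
       [ 1.    ,  0.0001,  0.0011, -0.001 ],
       [-0.001 , -0.2993,  0.9542,  0.0314],
       [ 0.    ,  0.    ,  0.    ,  1.    ]])}
cur yaw 70.53279292955344 t [-423.6224 -263.136   -45.3163] w [-0.0014  0.0017 85.5328]
```

Emit:
carry_out(targets=[{"tx": -468,"ty": -255,"tz": -45,"wz": 85.5},{"tx": -468,"ty": -255,"tz": -45,"wz": 85.5},{"tx": -468,"ty": -255,"tz": -45,"wz": 85.5},{"tx": -468,"ty": -255,"tz": -45,"wz": 85.5},{"tx": -468,"ty": -255,"tz": -45,"wz": 85.5},{"tx": -468,"ty": -255,"tz": -45,"wz": 85.5},{"tx": -468,"ty": -255,"tz": -45,"wz": 85.5},{"tx": -468,"ty": -255,"tz": -45,"wz": 85.5},{"tx": -468,"ty": -255,"tz": -45,"wz": 85.5},{"tx": -468,"ty": -255,"tz": -45,"wz": 85.5}])

```text
validation failed for argument at $.ta...
```

```bash
python3 - <<'E'
from h import *
s=env.sense(); print(s['t'],s['tool_pos'],rot(s['ee_rot']).as_matrix()[:,1],s['qvel'])
camera('wrist'); P=pose('wrist'); im=camera('wrist'); save('w1.png',im)
print(P[2]); import pickle; 
for q in ['square_stamp','square_stamp_handle','stamp_front','round_stamp','tray']:
    print(q,[(d['xyz'],round(d['confidence'],2),proj(P,d['xyz'])) for d in mark_of('wrist',q)])
E
```

```text
0.6 [0.2083 0.5893 0.4047] [ 0.3333  0.9428 -0.    ] [ 0.001  -0.0007 -0.0001  0.0015  0.0025 -0.0005]
[0.1364 0.6136 0.3733]
square_stamp []
square_stamp_handle []
stamp_front []
round_stamp []
tray []
```

View pics/w1.png

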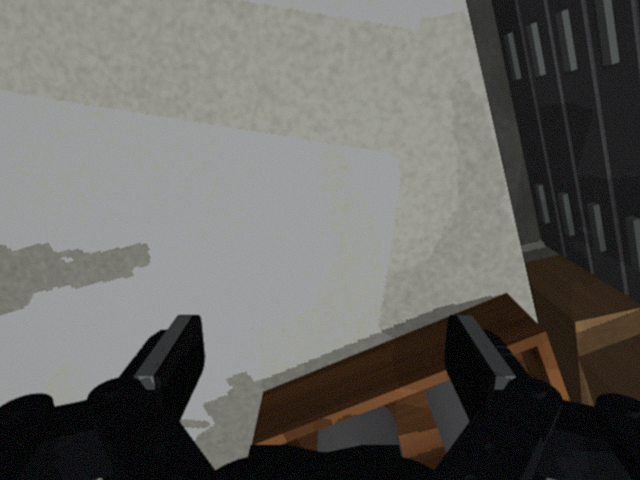

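The move was refused, so the arm hasn't moved and the picture shows only the start view with the fingers. I'll retry with all six fields and realistic per-row steps.

Emit:
carry_out(targets=[{"tx": -48,"ty": -26,"tz": -10,"wx": 0,"wy": 0,"wz": 9},{"tx": -96,"ty": -52,"tz": -20,"wx": 0,"wy": 0,"wz": 18},{"tx": -144,"ty": -78,"tz": -30,"wx": 0,"wy": 0,"wz": 27},{"tx": -192,"ty": -104,"tz": -40,"wx": 0,"wy": 0,"wz": 36},{"tx": -240,"ty": -130,"tz": -45,"wx": 0,"wy": 0,"wz": 45},{"tx": -288,"ty": -156,"tz": -45,"wx": 0,"wy": 0,"wz": 54},{"tx": -336,"ty": -182,"tz": -45,"wx": 0,"wy": 0,"wz": 63},{"tx": -384,"ty": -208,"tz": -45,"wx": 0,"wy": 0,"wz": 72},{"tx": -430,"ty": -234,"tz": -45,"wx": 0,"wy": 0,"wz": 80},{"tx": -468,"ty": -255,"tz": -45,"wx": 0,"wy": 0,"wz": 85.5}])

```text
t: 2.2
tool_pos: [0.5657, 0.1911, 0.4497]
ee_rot: [0.0, 0.795, 0.607, 0.0]
ft_force: [0.2, 1.1, 0.8]
gripper_width: 0.0852
```

```bash
python3 - <<'E'
from h import *
s=env.sense(); print(s['t'],s['tool_pos'],rot(s['ee_rot']).as_matrix()[:,1],s['qvel'])
P=pose('wrist'); im=camera('wrist'); save('w2.png',im)
print(P[2])
for q in ['square_stamp','square_stamp_handle','stamp_front','round_stamp','tray']:
    print(q,[(d['xyz'],round(d['confidence'],2),proj(P,d['xyz'])) for d in mark_of('wrist',q)])
E
```

```text
2.2 [0.5657 0.1911 0.4497] [ 0.9648 -0.2629  0.0003] [-0.5167  0.1833 -0.3065  0.0037  0.1229  0.2258]
[0.5862 0.2639 0.4183]
square_stamp [([0.7181, 0.1926, 0.0014], 0.94, array([472.9941, 146.2934])), ([0.4165, 0.2244, -0.0032], 0.71, array([174.842 , 194.1399])), ([0.5643, 0.1938, 0.0064], 0.58, array([321.4881, 186.8426]))]
square_stamp_handle [([0.7219, 0.1847, 0.1305], 0.9, array([544.1938, 171.7629])), ([0.4205, 0.2193, 0.1288], 0.72, array([120.2895, 234.5466])), ([0.5644, 0.1893, 0.1367], 0.66, array([322.1587, 225.7397])), ([0.539, 0.1975, 0.0027], 0.66, array([296.3531, 189.214 ]))]
stamp_front [([0.5408, 0.1993, 0.0012], 0.8, array([297.6555, 186.7776])), ([0.7027, 0.212, -0.0008], 0.74, array([453.386 , 130.7377]))]
round_stamp [([0.5874, 0.2845, 0.0011], 0.88, array([319.7277,  87.3541]))]
tray [([0.5737, 0.235, 0.0052], 0.7, array([319.6171, 143.443 ]))]
```

View pics/w2.png

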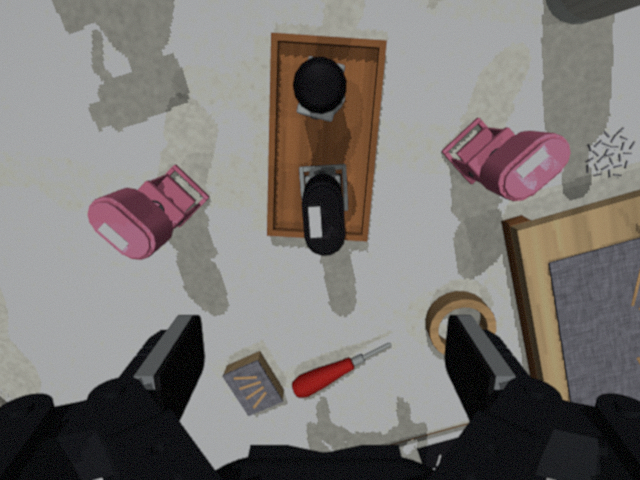

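The handle with its white strip towards the left (world -x, the robot's side) is at (322,215), the round ball at (320,85). The front does face the robot. Next I'll measure the strip and handle outline for the yaw.

```bash
python3 - <<'E'
from h import *
for i in range(2): P=pose('wrist'); im=camera('wrist')
s=env.sense(); print(s['t'],s['tool_pos'],s['qvel'])
save('w3.png',im)
x0,y0,x1,y1=290,160,360,265
c=im[y0:y1,x0:x1]; mx=c.max(2).astype(int); 
# strip: bright blob enclosed in black
blk=(mx<50).astype(np.uint8)
n,l,st,ce=cv2.connectedComponentsWithStats(blk); k=1+np.argmax(st[1:,4]); H=(l==k).astype(np.uint8)
cn,_=cv2.findContours(H,cv2.RETR_EXTERNAL,cv2.CHAIN_APPROX_NONE); cn=max(cn,key=cv2.contourArea)
hull=cv2.convexHull(cn); m=cv2.fillPoly(np.zeros_like(blk),[hull],1)
S=((mx>130)&(cv2.erode(m,np.ones((3,3)))>0)).astype(np.uint8)
n,l,st,ce=cv2.connectedComponentsWithStats(S); k=1+np.argmax(st[1:,4]); pts=np.argwhere(l==k)[:,::-1]
print('strip',st[k],'black',cv2.boundingRect(cn))
for nm,p in [('strip',pts),('black',np.argwhere(m)[:,::-1])]:
    r=cv2.boxPoints(cv2.minAreaRect(p.astype(np.float32)))+[x0,y0]
    w=np.array([back(P,a,.136)[:2] for a in r]); print(nm,w.mean(0)); print(r)
    for i in range(2): e=w[i+1]-w[i]; print(' len',np.hypot(*e),'ang',np.degrees(np.arctan2(e[1],e[0]))%180)
    W=np.array([back(P,a+np.array([x0,y0]),.136)[:2] for a in p]); u,sv,v=np.linalg.svd(W-W.mean(0),full_matrices=False); print(' pca ang y',np.degrees(np.arctan2(v[0,1],v[0,0]))%180,W.mean(0))
cv2.imwrite('pics/crop.png',cv2.resize(c[:,:,::-1],None,fx=5.7,fy=5.7,interpolation=cv2.INTER_CUBIC))
# tray edges direction at z=.018, corners by eye from w2
for a,b in [((272,34),(268,235)),((386,40),(370,240))]:
    d=back(P,b,.018)-back(P,a,.018); print('tray',np.hypot(d[0],d[1]),np.degrees(np.arctan2(d[1],d[0])), back(P,a,.018),back(P,b,.018))
E
```

```text
2.6 [0.564  0.1937 0.4498] [ 0.0007 -0.0006  0.0001 -0.0005 -0.0008  0.0021]
strip [ 22  50  13  30 332] black (16, 10, 43, 88)
strip [0.5601 0.1931]
[[311.8794 210.07  ]
 [322.9611 209.3774]
 [324.8055 238.8872]
 [313.7237 239.5798]]
 len 0.007726745465347696 ang 168.8146758187463
 len 0.021524064257101617 ang 78.58682151654398
 pca ang y 78.36885882425946 [0.5601 0.1933]
black [0.5672 0.1984]
[[302.5914 171.463 ]
 [344.428  168.8482]
 [349.8638 255.821 ]
 [308.0272 258.4358]]
 len 0.028333729825834902 ang 168.7092174801681
 len 0.062466473809288395 ang 79.56953949773322
 pca ang y 75.28970888188546 [0.5679 0.1985]
tray 0.18359821694536185 -108.2552491386564 [0.5559 0.3393 0.018 ] [0.4984 0.165  0.018 ]
tray 0.18391476279322175 -107.34241283696353 [0.6511 0.3091 0.018 ] [0.5963 0.1336 0.018 ]
```

View pics/crop.png

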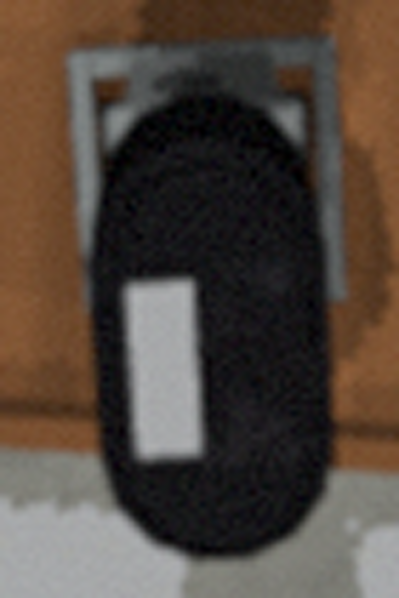

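```bash
python3 - <<'E'
from h import *
to([0.566,0.192,0.270],-11.4)
E
```

```text
cur yaw -14.874016277471135 t [ -1.1199   2.422  179.7966] w [-0.0045 -0.0061 -3.474 ]
```

Emit:
carry_out(targets=[{"tx": -1,"ty": 2.4,"tz": 40,"wx": 0,"wy": 0,"wz": -3.5},{"tx": -1,"ty": 2.4,"tz": 80,"wx": 0,"wy": 0,"wz": -3.5},{"tx": -1,"ty": 2.4,"tz": 115,"wx": 0,"wy": 0,"wz": -3.5},{"tx": -1,"ty": 2.4,"tz": 145,"wx": 0,"wy": 0,"wz": -3.5},{"tx": -1,"ty": 2.4,"tz": 165,"wx": 0,"wy": 0,"wz": -3.5},{"tx": -1,"ty": 2.4,"tz": 180,"wx": 0,"wy": 0,"wz": -3.5},{"tx": -1,"ty": 2.4,"tz": 180,"wx": 0,"wy": 0,"wz": -3.5},{"tx": -1,"ty": 2.4,"tz": 180,"wx": 0,"wy": 0,"wz": -3.5}])

```text
t: 3.6
tool_pos: [0.5668, 0.1915, 0.2705]
ee_rot: [0.0, 0.774, 0.633, 0.0]
ft_force: [-0.4, -0.0, -0.3]
gripper_width: 0.0852
```

```bash
python3 - <<'E'
from h import *
s=env.sense(); print(s['t'],s['tool_pos'],s['ft_force'])
save('w4.png',camera('wrist')); save('s4.png',camera('side')[120:280,180:380].repeat(3,0).repeat(3,1))
E
```

```text
3.6 [0.5668 0.1915 0.2705] [-0.3712 -0.022  -0.2524]
```

View pics/w4.png

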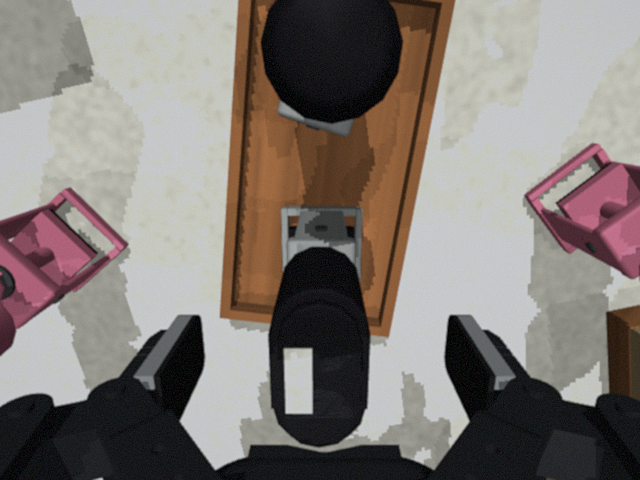

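The handle sits centred between the pads (270–369 px, pads at 203 and 446), strip parallel to the pads. Close the gripper.

Emit:
carry_out(targets=[{"tx": 0,"ty": 0,"tz": 0,"wx": 0,"wy": 0,"wz": 0},{"tx": 0,"ty": 0,"tz": 0,"wx": 0,"wy": 0,"wz": 0},{"tx": 0,"ty": 0,"tz": 0,"wx": 0,"wy": 0,"wz": 0},{"tx": 0,"ty": 0,"tz": 0,"wx": 0,"wy": 0,"wz": 0},{"tx": 0,"ty": 0,"tz": 0,"wx": 0,"wy": 0,"wz": 0},{"tx": 0,"ty": 0,"tz": 0,"wx": 0,"wy": 0,"wz": 0}], gripper=20, newtons=60)

```text
t: 4.45
tool_pos: [0.5666, 0.1913, 0.2697]
ee_rot: [-0.0, 0.774, 0.633, 0.0]
ft_force: [-1.4, 0.1, 4.3]
gripper_width: 0.0291
```

```bash
python3 - <<'E'
from h import *
s=env.sense(); print(s['t'],s['tool_pos'],rot(s['ee_rot']).as_matrix()[:,1],s['ft_force'],s['gripper_width'])
E
```

```text
4.45 [0.5666 0.1913 0.2697] [ 0.98   -0.1989 -0.    ] [-1.419   0.1187  4.2935] 0.029111143769517157
```

Emit:
carry_out(targets=[{"tx": 0,"ty": 0,"tz": -5,"wx": 0,"wy": 0,"wz": 0},{"tx": 0,"ty": 0,"tz": -20,"wx": 0,"wy": 0,"wz": 0},{"tx": 0,"ty": 0,"tz": -45,"wx": 0,"wy": 0,"wz": 0},{"tx": 0,"ty": 0,"tz": -80,"wx": 0,"wy": 0,"wz": 0},{"tx": 0,"ty": 0,"tz": -115,"wx": 0,"wy": 0,"wz": 0},{"tx": 0,"ty": 0,"tz": -140,"wx": 0,"wy": 0,"wz": 0},{"tx": 0,"ty": 0,"tz": -150,"wx": 0,"wy": 0,"wz": 0},{"tx": 0,"ty": 0,"tz": -150,"wx": 0,"wy": 0,"wz": 0}])

```text
t: 5.45
tool_pos: [0.5665, 0.1913, 0.42]
ee_rot: [0.0, 0.774, 0.633, 0.0]
ft_force: [-0.3, -0.4, -3.5]
gripper_width: 0.0291
```

```bash
python3 - <<'E'
from h import *
s=env.sense(); print(s['t'],s['tool_pos'],s['ft_force'],s['gripper_width'])
for c in ['side','top']:
  camera(c)
  for q in ['square_stamp','square_stamp_handle','stamp_front','print_square','card_pad']:
    print(c,q,[(d['xyz'],round(d['confidence'],2)) for d in mark_of(c,q)])
# square outline in top image: find it by contours
P=pose('top'); im=camera('top'); save('t5.png',im)
x0,y0=380,160; c=cv2.cvtColor(im[y0:300,x0:500],cv2.COLOR_RGB2GRAY)
c=cv2.resize(c,None,fx=4,fy=4,interpolation=cv2.INTER_CUBIC)
b=cv2.adaptiveThreshold(c,255,cv2.ADAPTIVE_THRESH_MEAN_C,cv2.THRESH_BINARY,31,8)
cv2.imwrite('pics/b5.png',b)
cs,_=cv2.findContours(b,cv2.RETR_LIST,cv2.CHAIN_APPROX_NONE)
for k in cs:
    r=cv2.minAreaRect(k); 
    if min(r[1])<60: continue
    bx=(cv2.boxPoints(r)+.5)/4-.5+[x0,y0]; w=np.array([back(P,a,.008) for a in bx])
    d=[np.hypot(*(w[i+1]-w[i])[:2]) for i in range(2)]
    e=w[1]-w[0]; print('rect',bx.mean(0),w.mean(0),d,np.degrees(np.arctan2(e[1],e[0]))%90, cv2.contourArea(k)/r[1][0]/r[1][1])
to([0.53,-0.25,0.42],-5)
E
```

```text
5.45 [0.5665 0.1913 0.42  ] [-0.3431 -0.3527 -3.461 ] 0.02913359669011558
side square_stamp [([0.5675, 0.1909, 0.1566], 0.97), ([0.4159, 0.2209, 0.0033], 0.74), ([0.7155, 0.1894, -0.0024], 0.7)]
side square_stamp_handle [([0.7125, 0.1877, 0.1336], 0.77), ([0.4217, 0.2188, 0.1291], 0.71), ([0.5658, 0.1907, 0.2878], 0.65)]
side stamp_front [([0.3984, 0.2118, -0.0018], 0.92), ([0.709, 0.2083, 0.0041], 0.85), ([0.5388, 0.1946, 0.1563], 0.68)]
side print_square [([0.5325, -0.2554, 0.0062], 0.64)]
side card_pad [([0.5872, -0.2083, -0.005], 0.56)]
top square_stamp [([0.7195, 0.1863, 0.0028], 0.93), ([0.5686, 0.1905, 0.1544], 0.7), ([0.4162, 0.2218, -0.0005], 0.61)]
top square_stamp_handle [([0.4223, 0.2216, 0.1293], 0.93), ([0.7178, 0.1906, 0.1322], 0.62), ([0.5633, 0.1925, 0.2859], 0.57)]
top stamp_front [([0.7107, 0.2071, -0.001], 0.79), ([0.5456, 0.1959, 0.1536], 0.71), ([0.3963, 0.2114, -0.0001], 0.63), ([0.5869, -0.215, -0.0], 0.48)]
top print_square [([0.5297, -0.252, 0.0095], 0.69), ([0.5674, 0.1904, 0.1583], 0.54)]
top card_pad [([0.4252, -0.0053, -0.0023], 0.75), ([0.5877, -0.2112,
[... 485 characters left out ...]
rect [418.3138 202.1309] [ 0.6334 -0.1757  0.008 ] [np.float64(0.04637348768534054), np.float64(0.06698762374000794)] 4.515331232679415 0.49849504828906555
rect [418.2271 202.3894] [ 0.6329 -0.1755  0.008 ] [np.float64(0.0620822576023475), np.float64(0.08049043056605365)] 4.564633014351898 0.929062144381442
rect [434.826  174.1106] [ 0.6859 -0.2079  0.008 ] [np.float64(0.030253630513332973), np.float64(0.1557492913600358)] 84.8838695854684 0.21448143832905886
rect [439.5 229.5] [ 0.5828 -0.2129  0.008 ] [np.float64(0.2239570350064405), np.float64(0.26033450969403404)] 88.81295128698126 0.999456604957406
cur yaw -11.472024255369472 t [-439.7363   51.858    -0.3556] w [-0.0025  0.0017 -6.472 ]
```

```bash
python3 - <<'E'
from h import *
to([0.532,-0.252,0.42],4.7)
E
```

```text
cur yaw -11.472024255369472 t [-441.2986   54.2158   -0.3557] w [ -0.0026   0.0015 -16.172 ]
```

Emit:
carry_out(targets=[{"tx": -20,"ty": 2,"tz": 0,"wx": 0,"wy": 0,"wz": 0},{"tx": -60,"ty": 7,"tz": 0,"wx": 0,"wy": 0,"wz": -2},{"tx": -115,"ty": 14,"tz": 0,"wx": 0,"wy": 0,"wz": -4},{"tx": -170,"ty": 21,"tz": 0,"wx": 0,"wy": 0,"wz": -6},{"tx": -225,"ty": 28,"tz": 0,"wx": 0,"wy": 0,"wz": -8},{"tx": -280,"ty": 34,"tz": 0,"wx": 0,"wy": 0,"wz": -10},{"tx": -335,"ty": 41,"tz": 0,"wx": 0,"wy": 0,"wz": -12},{"tx": -390,"ty": 48,"tz": 0,"wx": 0,"wy": 0,"wz": -14},{"tx": -425,"ty": 52,"tz": 0,"wx": 0,"wy": 0,"wz": -16},{"tx": -441.3,"ty": 54.2,"tz": 0,"wx": 0,"wy": 0,"wz": -16.2}])

```text
t: 7.35
tool_pos: [0.5311, -0.2542, 0.4196]
ee_rot: [0.0, 0.678, 0.735, -0.0]
ft_force: [0.6, 0.3, -3.1]
gripper_width: 0.0291
```

Emit:
carry_out(targets=[{"tx": 0,"ty": 0,"tz": 20,"wx": 0,"wy": 0,"wz": 0},{"tx": 0,"ty": 0,"tz": 50,"wx": 0,"wy": 0,"wz": 0},{"tx": 0,"ty": 0,"tz": 80,"wx": 0,"wy": 0,"wz": 0},{"tx": 0,"ty": 0,"tz": 100,"wx": 0,"wy": 0,"wz": 0},{"tx": 0,"ty": 0,"tz": 110,"wx": 0,"wy": 0,"wz": 0},{"tx": 0,"ty": 0,"tz": 110,"wx": 0,"wy": 0,"wz": 0},{"tx": 0,"ty": 0,"tz": 110,"wx": 0,"wy": 0,"wz": 0}])

```text
t: 8.22
tool_pos: [0.5322, -0.252, 0.3106]
ee_rot: [0.001, 0.677, 0.736, 0.0]
ft_force: [-0.4, 0.9, -2.8]
gripper_width: 0.029
```

```bash
python3 - <<'E'
from h import *
s=env.sense(); print(s['t'],s['tool_pos'],rot(s['ee_rot']).as_matrix()[:,1],s['ft_force'],s['gripper_width'])
im=camera('side'); P=pose('side'); 
for q in ['square_stamp','stamp_front','print_square']:
    print(q,[(d['xyz'],round(d['confidence'],2)) for d in mark_of('side',q)])
w=camera('wrist')
a=cv2.resize(im[280:440,280:480],(800,600)) if 0 else cv2.resize(im[250:430,270:470],(666,600))
save('s6.png',a); save('w6.png',w)
E
```

```text
8.225 [ 0.5322 -0.252   0.3106] [0.9966 0.0825 0.0011] [-0.4283  0.9168 -2.8011] 0.028977436335183012
square_stamp [([0.5331, -0.2518, 0.046], 0.92), ([0.416, 0.2226, 0.0009], 0.9), ([0.7147, 0.1878, -0.0017], 0.58)]
stamp_front [([0.4039, 0.2112, -0.0025], 0.97), ([0.5101, -0.2527, 0.0468], 0.8), ([0.7085, 0.2064, 0.0018], 0.61), ([0.5889, -0.2088, -0.0027], 0.18)]
print_square [([0.5319, -0.2558, 0.0047], 0.97)]
```

View pics/s6.png

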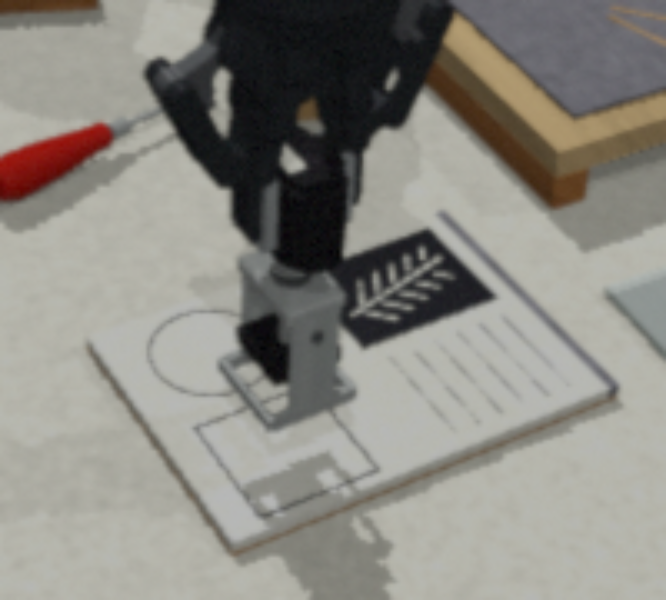

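View pics/w6.png

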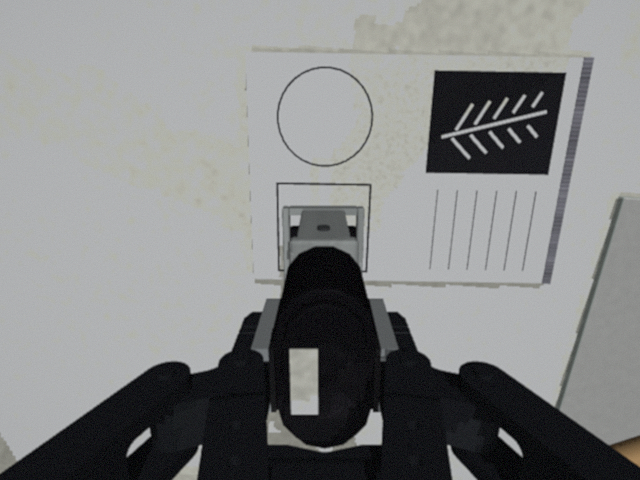

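The side crop shows the stamp upright over the square, foot at roughly (285,390), front towards the card's bottom edge. The wrist view shows the square's corners at (277,184), (371,185), (278,271), (366,271) and the foot's far edge at row 206, columns 284–364. I'll compare these within the wrist frame.

```bash
python3 - <<'E'
from h import *
P=pose('wrist'); s=env.sense(); Y=rot(s['ee_rot']).as_matrix()[:,1]; print('yaw',np.degrees(np.arctan2(Y[1],Y[0])))
w=np.array([back(P,a,.008)[:2] for a in [(277,184),(371,185),(366,271),(278,271)]])
print(w,w.mean(0))
for i in range(4): e=w[(i+1)%4]-w[i]; print(np.hypot(*e),np.degrees(np.arctan2(e[1],e[0]))%90)
# visible foot far edge ends at (284,206),(364,206), outer +y edge of ring
for z in (.046,.05,.054):
    f=[back(P,a,z)[:2] for a in [(284,207),(364,207)]]; m=(f[0]+f[1])/2; e=f[1]-f[0]
    print(z,np.hypot(*e),np.degrees(np.arctan2(e[1],e[0])),m,'centre', m-0.023*np.array([-Y[1],Y[0]]))
print('tcp',s['tool_pos'])
to([0.532,-0.252,0.28],4.7)
E
```

```text
yaw 4.7281748937419446
[[ 0.4993 -0.2257]
 [ 0.5607 -0.2212]
 [ 0.5642 -0.2816]
 [ 0.503  -0.2867]] [ 0.5318 -0.2538]
0.061552185217455625 4.133868321084647
0.06046863969213925 3.372350110681978
0.06146644851124795 4.73949989992127
0.061117179980453434 3.4640328824896613
0.046 0.045773186400389736 4.745128972702923 [ 0.5305 -0.2298] centre [ 0.5324 -0.2528]
0.05 0.04498629330531881 4.745128972702891 [ 0.5304 -0.2289] centre [ 0.5323 -0.2518]
0.054 0.04419940021024788 4.745128972702858 [ 0.5303 -0.228 ] centre [ 0.5322 -0.2509]
tcp [ 0.5321 -0.252   0.3101]
cur yaw 4.7281748937419446 t [ 0.0453 -0.0651 30.1402] w [0.0329 0.0266 0.0282]
```

Emit:
carry_out(targets=[{"tx": -1,"ty": 0,"tz": 10,"wx": 0,"wy": 0,"wz": 0.3},{"tx": -1,"ty": 0,"tz": 22,"wx": 0,"wy": 0,"wz": 0.3},{"tx": -1,"ty": 0,"tz": 30,"wx": 0,"wy": 0,"wz": 0.3},{"tx": -1,"ty": 0,"tz": 34,"wx": 0,"wy": 0,"wz": 0.3},{"tx": -1,"ty": 0,"tz": 37,"wx": 0,"wy": 0,"wz": 0.3},{"tx": -1,"ty": 0,"tz": 40,"wx": 0,"wy": 0,"wz": 0.3},{"tx": -1,"ty": 0,"tz": 43,"wx": 0,"wy": 0,"wz": 0.3},{"tx": -1,"ty": 0,"tz": 45,"wx": 0,"wy": 0,"wz": 0.3},{"tx": -1,"ty": 0,"tz": 45,"wx": 0,"wy": 0,"wz": 0.3},{"tx": -1,"ty": 0,"tz": 45,"wx": 0,"wy": 0,"wz": 0.3}])

```text
t: 9.72
tool_pos: [0.5321, -0.253, 0.2651]
ee_rot: [0.0, 0.679, 0.734, 0.0]
ft_force: [-3.2, 0.5, 5.6]
gripper_width: 0.0295
```

Emit:
carry_out(targets=[{"tx": 0,"ty": 0,"tz": 3,"wx": 0,"wy": 0,"wz": 0},{"tx": 0,"ty": 0,"tz": 6,"wx": 0,"wy": 0,"wz": 0},{"tx": 0,"ty": 0,"tz": 8,"wx": 0,"wy": 0,"wz": 0},{"tx": 0,"ty": 0,"tz": 9.5,"wx": 0,"wy": 0,"wz": 0},{"tx": 0,"ty": 0,"tz": 9.5,"wx": 0,"wy": 0,"wz": 0}])

```text
t: 10.35
tool_pos: [0.532, -0.253, 0.2558]
ee_rot: [0.0, 0.679, 0.734, -0.0]
ft_force: [-3.9, 0.8, 11.4]
gripper_width: 0.0294
```

Emit:
carry_out(targets=[{"tx": 0,"ty": 0,"tz": 1,"wx": 0,"wy": 0,"wz": 0},{"tx": 0,"ty": 0,"tz": 2,"wx": 0,"wy": 0,"wz": 0},{"tx": 0,"ty": 0,"tz": 2,"wx": 0,"wy": 0,"wz": 0}])

```text
t: 10.72
tool_pos: [0.5319, -0.2531, 0.2555]
ee_rot: [0.001, 0.679, 0.734, -0.0]
ft_force: [-13.2, 4.6, 41.3]
gripper_width: 0.0288
```

Emit:
carry_out(targets=[{"tx": 0,"ty": 0,"tz": -1.5,"wx": 0,"wy": 0,"wz": 0},{"tx": 0,"ty": 0,"tz": -1.5,"wx": 0,"wy": 0,"wz": 0},{"tx": 0,"ty": 0,"tz": -4,"wx": 0,"wy": 0,"wz": 0},{"tx": 0,"ty": 0,"tz": -8,"wx": 0,"wy": 0,"wz": 0},{"tx": 0,"ty": 0,"tz": -12,"wx": 0,"wy": 0,"wz": 0},{"tx": 0,"ty": 0,"tz": -15,"wx": 0,"wy": 0,"wz": 0},{"tx": 0,"ty": 0,"tz": -17,"wx": 0,"wy": 0,"wz": 0},{"tx": 0,"ty": 0,"tz": -17,"wx": 0,"wy": 0,"wz": 0}])

```text
t: 11.72
tool_pos: [0.5321, -0.253, 0.2704]
ee_rot: [0.0, 0.679, 0.734, 0.0]
ft_force: [-1.7, -0.0, 4.3]
gripper_width: 0.0292
```

```bash
python3 - <<'E'
from h import *
s=env.sense(); print(s['t'],s['tool_pos'],s['ft_force'],s['gripper_width'])
im=camera('side'); w=camera('wrist')
a=cv2.resize(im[250:430,270:470],(400,360)); save('c7.png',np.hstack([a,cv2.resize(w,(480,360))[:,:400]]))
for q in ['square_stamp','stamp_front','square_stamp_handle']:
    print(q,[(d['xyz'],round(d['confidence'],2)) for d in mark_of('side',q)])
E
```

```text
11.725 [ 0.5321 -0.253   0.2704] [-1.6886 -0.0083  4.3079] 0.029157322619292943
square_stamp [([0.416, 0.2193, 0.003], 0.87), ([0.5333, -0.2505, 0.008], 0.67)]
stamp_front [([0.5052, -0.2544, 0.0056], 0.82)]
square_stamp_handle [([0.5306, -0.2541, 0.1361], 0.87)]
```

View pics/c7.png

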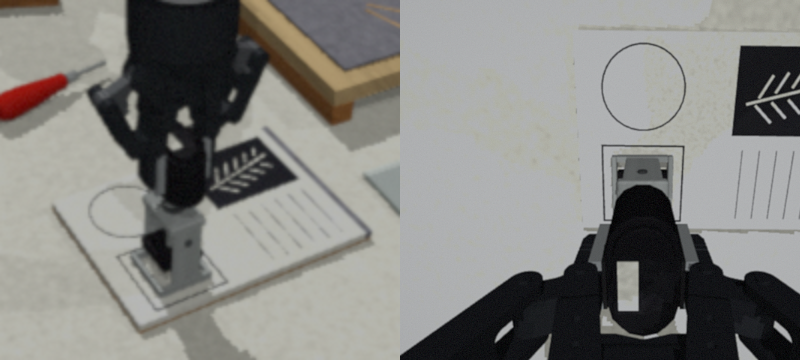

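The foot stands inside the square's outline with clear margin on all sides, parallel to it. Lift and return.

Emit:
carry_out(targets=[{"tx": 0,"ty": 0,"tz": -4,"wx": 0,"wy": 0,"wz": 0},{"tx": 0,"ty": 0,"tz": -15,"wx": 0,"wy": 0,"wz": 0},{"tx": 0,"ty": 0,"tz": -40,"wx": 0,"wy": 0,"wz": 0},{"tx": 0,"ty": 0,"tz": -80,"wx": 0,"wy": 0,"wz": 0},{"tx": 0,"ty": 0,"tz": -120,"wx": 0,"wy": 0,"wz": 0},{"tx": 0,"ty": 0,"tz": -145,"wx": 0,"wy": 0,"wz": 0},{"tx": 0,"ty": 0,"tz": -150,"wx": 0,"wy": 0,"wz": 0},{"tx": 0,"ty": 0,"tz": -150,"wx": 0,"wy": 0,"wz": 0}])

```text
t: 12.98
tool_pos: [0.5319, -0.2529, 0.4197]
ee_rot: [-0.0, 0.679, 0.734, -0.0]
ft_force: [0.1, -0.2, -3.5]
gripper_width: 0.0293
```

```bash
python3 - <<'E'
from h import *
to([0.5666,0.1913,0.42],-11.45)
E
```

```text
cur yaw 4.432760001531768 t [440.1552  68.9543  -0.1848] w [-0.0297 -0.0149 15.8828]
```

Emit:
carry_out(targets=[{"tx": 20,"ty": 3,"tz": 0,"wx": 0,"wy": 0,"wz": 0},{"tx": 60,"ty": 9,"tz": 0,"wx": 0,"wy": 0,"wz": 2},{"tx": 115,"ty": 18,"tz": 0,"wx": 0,"wy": 0,"wz": 4},{"tx": 170,"ty": 27,"tz": 0,"wx": 0,"wy": 0,"wz": 6},{"tx": 225,"ty": 35,"tz": 0,"wx": 0,"wy": 0,"wz": 8},{"tx": 280,"ty": 44,"tz": 0,"wx": 0,"wy": 0,"wz": 10},{"tx": 335,"ty": 52,"tz": 0,"wx": 0,"wy": 0,"wz": 12},{"tx": 390,"ty": 61,"tz": 0,"wx": 0,"wy": 0,"wz": 14},{"tx": 425,"ty": 66.5,"tz": 0,"wx": 0,"wy": 0,"wz": 15.9},{"tx": 440.2,"ty": 69,"tz": 0,"wx": 0,"wy": 0,"wz": 15.9}])

```text
t: 14.22
tool_pos: [0.566, 0.1937, 0.419]
ee_rot: [-0.001, 0.774, 0.634, -0.001]
ft_force: [0.5, -0.6, -2.9]
gripper_width: 0.0293
```

Emit:
carry_out(targets=[{"tx": 0,"ty": 0,"tz": 0,"wx": 0,"wy": 0,"wz": 0},{"tx": 0,"ty": 0,"tz": 20,"wx": 0,"wy": 0,"wz": 0},{"tx": 0,"ty": 0,"tz": 50,"wx": 0,"wy": 0,"wz": 0},{"tx": 0,"ty": 0,"tz": 85,"wx": 0,"wy": 0,"wz": 0},{"tx": 0,"ty": 0,"tz": 110,"wx": 0,"wy": 0,"wz": 0},{"tx": 0,"ty": 0,"tz": 120,"wx": 0,"wy": 0,"wz": 0},{"tx": 0,"ty": 0,"tz": 120,"wx": 0,"wy": 0,"wz": 0}])

```text
t: 15.1
tool_pos: [0.5669, 0.1906, 0.3]
ee_rot: [-0.0, 0.774, 0.633, -0.0]
ft_force: [0.1, 0.8, -1.7]
gripper_width: 0.0293
```

```bash
python3 - <<'E'
from h import *
s=env.sense(); print(s['t'],s['tool_pos'],s['ft_force'],s['gripper_width'])
im=camera('side'); w=camera('wrist')
a=cv2.resize(im[120:300,190:390],(400,360)); save('c8.png',np.hstack([a,cv2.resize(w,(480,360))[:,40:440]]))
to([0.5666,0.1913,0.27],-11.45)
E
```

```text
15.1 [0.5669 0.1906 0.3   ] [ 0.0583  0.8022 -1.6882] 0.029299497960112487
cur yaw -11.485421373871088 t [ 0.1797 -0.6876 31.1276] w [ 0.0692 -0.0271 -0.0354]
```

View pics/c8.png

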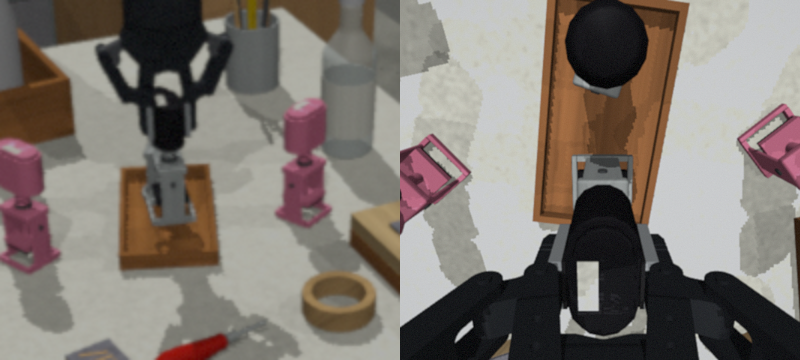

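The stamp hangs over its place, clear of the tray walls and the round stamp. Lower it.

Emit:
carry_out(targets=[{"tx": 0,"ty": 0,"tz": 10,"wx": 0,"wy": 0,"wz": 0},{"tx": 0,"ty": 0,"tz": 20,"wx": 0,"wy": 0,"wz": 0},{"tx": 0,"ty": 0,"tz": 26,"wx": 0,"wy": 0,"wz": 0},{"tx": 0,"ty": 0,"tz": 29,"wx": 0,"wy": 0,"wz": 0},{"tx": 0,"ty": 0,"tz": 31,"wx": 0,"wy": 0,"wz": 0},{"tx": 0,"ty": 0,"tz": 31,"wx": 0,"wy": 0,"wz": 0},{"tx": 0,"ty": 0,"tz": 31,"wx": 0,"wy": 0,"wz": 0}])

```text
t: 16.08
tool_pos: [0.5668, 0.1912, 0.2695]
ee_rot: [-0.0, 0.774, 0.633, 0.0]
ft_force: [-2.7, 0.2, 3.7]
gripper_width: 0.0296
```

Emit:
carry_out(targets=[{"tx": 0,"ty": 0,"tz": 0,"wx": 0,"wy": 0,"wz": 0},{"tx": 0,"ty": 0,"tz": 0,"wx": 0,"wy": 0,"wz": 0},{"tx": 0,"ty": 0,"tz": 0,"wx": 0,"wy": 0,"wz": 0},{"tx": 0,"ty": 0,"tz": 0,"wx": 0,"wy": 0,"wz": 0},{"tx": 0,"ty": 0,"tz": 0,"wx": 0,"wy": 0,"wz": 0},{"tx": 0,"ty": 0,"tz": 0,"wx": 0,"wy": 0,"wz": 0}], gripper=100)

```text
t: 16.82
tool_pos: [0.5669, 0.1912, 0.2691]
ee_rot: [-0.0, 0.774, 0.633, -0.0]
ft_force: [-0.7, -0.4, -1.3]
gripper_width: 0.0854
```

Emit:
carry_out(targets=[{"tx": 0,"ty": 0,"tz": -10,"wx": 0,"wy": 0,"wz": 0},{"tx": 0,"ty": 0,"tz": -30,"wx": 0,"wy": 0,"wz": 0},{"tx": 0,"ty": 0,"tz": -60,"wx": 0,"wy": 0,"wz": 0},{"tx": 0,"ty": 0,"tz": -100,"wx": 0,"wy": 0,"wz": 0},{"tx": 0,"ty": 0,"tz": -140,"wx": 0,"wy": 0,"wz": 0},{"tx": 0,"ty": 0,"tz": -170,"wx": 0,"wy": 0,"wz": 0},{"tx": 0,"ty": 0,"tz": -180,"wx": 0,"wy": 0,"wz": 0},{"tx": 0,"ty": 0,"tz": -180,"wx": 0,"wy": 0,"wz": 0},{"tx": 0,"ty": 0,"tz": -180,"wx": 0,"wy": 0,"wz": 0}])

```text
t: 17.95
tool_pos: [0.5666, 0.1912, 0.4479]
ee_rot: [-0.0, 0.774, 0.633, -0.001]
ft_force: [1.1, -0.2, -0.9]
gripper_width: 0.0855
```

```bash
python3 - <<'E'
from h import *
s=env.sense(); print(s['t'],s['tool_pos'],s['ft_force'],s['gripper_width'])
im=camera('side'); w=camera('wrist')
for q in ['square_stamp','square_stamp_handle','stamp_front','round_stamp']:
    print(q,[(d['xyz'],round(d['confidence'],2)) for d in mark_of('wrist',q)])
a=cv2.resize(im[130:310,190:390],(400,360)); save('c9.png',np.hstack([a,cv2.resize(w,(480,360))[:,40:440]]))
E
```

```text
17.95 [0.5666 0.1912 0.4479] [ 1.0512 -0.2365 -0.9467] 0.08548612179842142
square_stamp [([0.5673, 0.1924, 0.0042], 0.95), ([0.4191, 0.222, -0.0052], 0.95), ([0.7156, 0.1921, 0.0034], 0.78)]
square_stamp_handle [([0.4186, 0.2227, 0.1281], 0.87), ([0.7215, 0.1881, 0.1322], 0.72), ([0.5678, 0.1901, 0.136], 0.61)]
stamp_front [([0.5412, 0.1971, 0.0011], 0.88), ([0.7058, 0.208, 0.0016], 0.82), ([0.3992, 0.2132, -0.001], 0.65)]
round_stamp [([0.5872, 0.2809, 0.0041], 0.76)]
```

View pics/c9.png

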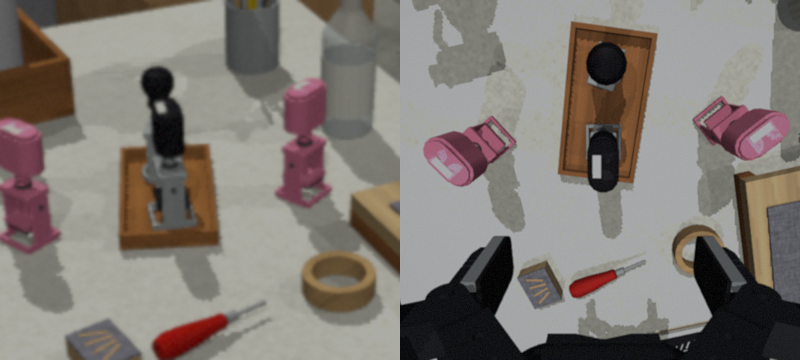

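The stamp stands upright in the tray beside the round one, and the surroundings are unchanged. Handing in.

```bash
python3 -c "
from rig import env
print(env.job_done())"
```

```text
the job is handed in; nothing more can be done
None
```

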